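# Load specimen carriers into a latched microscope cassette

## Task

Press the release button beside the cassette so that its cover springs open. Then slide the thin carrier into the free low slot (the upper one) and the thick carrier into the tall slot (the middle one), round nose first, until each is fully home against the back stop; leave the cover open, the carrier already in the bottom slot home, and the other things on the table where they are.

Things in the scene. Friction and masses are not known exactly. Their poses are not given: they have to be found in the camera images.
- cassette: Fixed cassette with aluminium ledges on a grey plinth. Origin on its centre line, 18 mm below the plinth's top, under the middle of the carriers; x from the mouth to the back stop (carriers slide in along +x), z up. Its height above the table varies by 15 mm. In its frame: plinth x -54..54, y -131..47 mm; latch post with bolt x -37..-19, y -56..-44, top z 95; roof strips top z 79 mm.
- mouth (a point): Middle of the slot mouths (cassette x = -36, y = 0, z = 50 mm), axes as the cassette's. Slots, z in the cassette's frame: bottom, ledge 26, clear height 12 mm (full); middle, ledge 41, clear 20 mm; upper, ledge 64, clear 12 mm. Side ledges 3 mm thick, open between y = -17 and 17; clear width 56 mm between the posts, outer faces y = -33 and 33 mm.
- slot_upper (a point): Where the thin carrier's origin is when home in the upper slot: ledge height, centre line; axes as the cassette's. The back stop face is 40 mm further along x, the mouth 36 mm back, so a carrier that is home stands 4 mm out of the mouth.
- slot_middle (a point): Where the thick carrier's origin is when home in the middle slot: ledge height, centre line; axes, back stop and mouth as for the upper slot.
- release_top (a point): Centre of the top of the grey round push button, 28 mm across, at cassette x = 0, y = -100, z = 58 mm. Pressed straight down: travel 6 mm, about 4 N at the bottom, springs back when let go. Pressed more than about 4 mm it draws the bolt and frees the cover.
- cover (a joint): Angle of the grey cover: 0 shut and latched, about 2.5 wide open at its stop. Hinged along y at cassette x = 47, z = 87 mm; 70 mm wide; shut, its front flap (outer face x = -53, z 32..90 mm) hides the slot mouths. Once freed, a spring swings it up and over to the back in about 2 s and keeps it open.
- thin_carrier: Dark steel plate, square tail, round nose: 80 mm long (x), 50 wide (y), 6 thick. Origin: middle of its underside; x to the nose tip (+40 mm), tail end at -40, z up. Straight parallel sides from x = -40 to +15, then a half circle of radius 25. Lies flat with its underside 18 mm above the table, about centred on a fixed rubber rest 40 mm across. Grip its 50 mm width near the tail. 40 g, +-30%.
- thin_carrier_nose (a point): Tip of the thin carrier's round nose, at underside height.
- thick_carrier: Dark steel plate, square tail, round nose: 80 mm long (x), 50 wide (y), 14 thick. Origin: middle of its underside; x to the nose tip (+40 mm), tail end at -40, z up. Straight parallel sides from x = -40 to +15, then a half circle of radius 25. Lies flat with its underside 18 mm above the table, about centred on a fixed rubber rest 40 mm across. Grip its 50 mm width near the tail. 70 g, +-30%.
- thick_carrier_nose (a point): Tip of the thick carrier's round nose, at underside height.
- loaded_carrier: Another thin carrier like the first, already home in the bottom slot; stays there. Origin and axes as the thin carrier's.
- oil_bottle: Bystander, leave alone: small amber bottle, 32 mm across, 70 mm tall, standing near the middle of the table. Origin at the centre of its underside.
- petri_dish: Bystander, leave alone: closed clear dish, 90 mm across, 15 mm tall. Origin at the centre of its underside.
- specimen_cup: Bystander, leave alone: open white plastic cup, 60 mm across, 60 mm tall. Origin at the centre of its underside.
- stain_jar: Bystander, leave alone: glass jar with black lid, 60 mm across, 86 mm tall. Origin at the centre of its underside.
- tweezers: Bystander, leave alone: steel tweezers lying flat, 126 mm long. Origin at the centre of its underside.
There are look-alikes about, which are no part of the job. What is shaped like the thin_carrier but orange is not meant. Of the things that look like the thick_carrier, the larger one is meant.

How it is judged:
On the way, in this order (a step that is already met when the one before it is completed fails the run):
1. the cover has sprung wide open (2.2 rad or more) (value of joint cover above 2.2 rad), for 0.2 s.
2. one of the two carriers is home in its own slot (((x of thin_carrier in the frame of slot_upper between -0.006 and 0.006 m and y of thin_carrier in the frame of slot_upper between -0.006 and 0.006 m and z of thin_carrier in the frame of slot_upper between -0.005 and 0.006 m and x of thin_carrier_nose in the frame of slot_upper above 0.034 m and angle between thin_carrier's own z axis and vertical below 0.12 rad and linear speed of thin_carrier below 0.02 m/s) or (x of thick_carrier in the frame of slot_middle between -0.006 and 0.006 m and y of thick_carrier in the frame of slot_middle between -0.006 and 0.006 m and z of thick_carrier in the frame of slot_middle between -0.005 and 0.006 m and x of thick_carrier_nose in the frame of slot_middle above 0.034 m and angle between thick_carrier's own z axis and vertical below 0.12 rad and linear speed of thick_carrier below 0.02 m/s))), for 0.2 s.
At the end, for the whole second after the job is handed in: The thin carrier lies in the upper slot and the thick one in the middle slot, each nose first, within 6 mm of home along and across the slot, 5 mm in height and 0.12 rad of level, at rest; the loaded carrier is still within 8 mm of home in the bottom slot; the cover stands open past 2.2 rad (x of thin_carrier in the frame of slot_upper between -0.006 and 0.006 m and y of thin_carrier in the frame of slot_upper between -0.006 and 0.006 m and z of thin_carrier in the frame of slot_upper between -0.005 and 0.006 m and x of thin_carrier_nose in the frame of slot_upper above 0.034 m and angle between each of thin_carrier, thick_carrier's own z axis and vertical below 0.12 rad and linear speed of each of thin_carrier, thick_carrier below 0.02 m/s and x of thick_carrier in the frame of slot_middle between -0.006 and 0.006 m and y of thick_carrier in the frame of slot_middle between -0.006 and 0.006 m and z of thick_carrier in the frame of slot_middle between -0.005 and 0.006 m and x of thick_carrier_nose in the frame of slot_middle above 0.034 m and horizontal distance between loaded_carrier and cassette below 0.008 m and z of loaded_carrier in the frame of cassette below 0.032 m and value of joint cover above 2.2 rad); the robot touches nothing.
It fails at once if a bystander is pushed more than 30 mm or knocked over (distance of any of oil_bottle, petri_dish, specimen_cup, stain_jar, tweezers from where it was at the start of the episode above 0.03 m or angle between any of oil_bottle, specimen_cup, stain_jar's own z axis and vertical above 0.5 rad).
It also fails if it takes over 72 s, if anything falls off the work surface, if the arm or the gripper's body presses on something with over 40 N, if the wrist force passes 120 N, or if a joint passes its speed limit or range.

## Robot

A 6-joint arm with a two-finger parallel gripper is mounted at the origin on the work surface. World frame = base frame: x ahead of the robot, y to its left, z up, the work surface at z = 0. Lengths are in m, angles in rad, forces in N, time in s.
With the tool pointing down it reaches from about 0.3 to 0.775 m from the base axis. Payload 14.6 kg.
Tool frame: the origin (TCP) lies midway between the tips of the shut fingers; the grasp point (between the pads) lies 19 mm behind it; z points along the fingers, y is the line along which they close (so a half turn about z gives the same grasp; the last joint's range is limited). The gripper opens to 85 mm and grips with 20 to 120 N. Pads are 22 mm wide; open, the fingers measure 114 mm over their backs; the gripper's body (76 mm by 85 mm) begins 54 mm behind the grasp point. The pads swing forward as they close: fully open they stand 13 mm farther back than shut.
Start: joints at [-1.317, 0.3, 1.521, -0, 1.321, -0.067], TCP at [0.173, -0.522, 0.231] pointing down, gripper open.
Joint ranges: [-3.03, 3.03], [-0.79, 2.21], [0.23, 2.52], [-1.04, 4.18], [0, 3.07], [-2.55, 2.55]. Speed limits (rad/s): [2.22, 2.22, 2.57, 3.14, 3.14, 3.14].

## Interface

Orientations are given as a unit quaternion [x, y, z, w].
In Python, from bench import get_obs, capture, finish_job gives the robot as it stands.
- The arm moves only by the tool drive_tool, never from a script. Its argument "rows" is a list that holds one entry, the list of rows, each a list of 7 numbers: the opening, from -1 (shut) to 1 (fully open), then the shift along the tool's x, y, z in cm, then the turn, a rotation vector about the tool's x, y, z in degrees. A call has exactly 8 rows; each row shifts and turns the commanded pose from where the row before left it, along the tool's axes as they then stand; what a row does not reach is not made up. A row lasts 1/12 s, in which the tool goes at most 41.7 mm and 7.16 degrees, less where a joint would pass 70% of its speed; a pose out of reach is approached as far as the arm can. A call is refused whole if a number of a shift passes 4.17 or a number of a turn 7.16, either way. A call with a gripper value outside its range is refused whole. The fingers move at their own pace and stop on an object; "force" is the grip in N (left out, the last holds). Time passes only in rows, so rows that do not move let the fingers close, or fill a call up. It gives the time, the measured TCP pose, the force, the opening and the grip force at its end, in the units of the state.
- get_obs(): the state, without advancing time (a new reading comes with each control period).
- capture(name): name is "scene" or "top" or "wrist"; returns a dict with "img" (400x640x3 uint8, red, green, blue), "range_z" (400x640 float32, m along the optical axis (not along the pixel's ray), 0 where there is no reading), "fx", "fy", "cx", "cy" (pixels), "k1" (the pictures are not rectified: a ray, as slopes to the right and down, at radius r is drawn at 1 + k1 r^2 times it, then the intrinsics apply), "rvec" (rotation vector, rad) and "tvec" (3), from world to camera coordinates, as OpenCV has them. Camera axes: x right, y down, z forward; pixel columns grow to the right and rows downward; lengths in m; the calibration is good to about 2 mm. A picture is of the moment at which its call begins.
- finish_job(): hands the job in; it is judged then, once.
The state is a dict: "clock": time; "q": joint angles; "qvel": joint speeds; "joint_efforts": joint torques, N m; "tcp_pos": TCP position; "ee_rot": TCP orientation; "contact_force": force on the tool from outside, world axes, zero at the start; "wrist_torque": the same for the moment, N m; "gripper_width": opening from 0.0 (shut) to 1.0 (fully open); "gripper_force": force on a finger pad.
Only numpy, scipy, OpenCV 4.12 (cv2) and the standard library are available. Lean on these libraries where they do the work, as an engineer would, in place of code of your own. Each camera call takes 0.05 s, during which the arm holds its last target. There are 200 camera calls.

## Working session

There is one attempt and no reset: what is moved stays moved. The work goes in short steps, Python scripts to look and compute and a tool call to move; the robot and the scene stay as the last step left them, time stands still between calls to the robot, and variables do not carry over. Pictures are saved under pics/ and viewed, at most 10 in all, crops included, and the job is handed in when it is done.

Besides the shell and the picture viewer there is one more tool, called after "Emit:" as a command line: name --argument value ..., lists and objects as JSON in quotes. drive_tool: Moves the arm, as the interface text tells. Its arguments: {"type":"object","properties":{"rows":{"type":"array","items":{"type":"array","items":{"type":"array","items":{"type":"number"}}}},"force":{"type":"number"}},"required":["rows"]}

```bash
mkdir -p pics
cat > h.py <<'E'
import numpy as np,cv2
from scipy.spatial.transform import Rotation as R
from bench import get_obs,capture,finish_job
def world(c,mask=None):
    """HxWx3 world points from range_z"""
    v,u=np.mgrid[0:400,0:640].astype(float)
    K=np.array([[c['fx'],0,c['cx']],[0,c['fy'],c['cy']],[0,0,1]])
    p=cv2.undistortPoints(np.stack([u.ravel(),v.ravel()],1)[:,None],K,np.array([c['k1'],0,0,0.]))[:,0]
    z=c['range_z'].ravel()
    P=np.c_[p*z[:,None],z]
    Rm=cv2.Rodrigues(np.array(c['rvec'],float))[0]
    W=(P-np.array(c['tvec']).ravel())@Rm
    W[z==0]=np.nan
    return W.reshape(400,640,3)
def save(c,n,crop=None,s=1):
    im=c['img'][...,::-1]
    if crop: im=im[crop[1]:crop[3],crop[0]:crop[2]]
    cv2.imwrite('pics/'+n,cv2.resize(im,None,fx=s,fy=s,interpolation=cv2.INTER_CUBIC))
E
python3 - <<'E'
from h import *
import pickle
D={n:capture(n) for n in('top','scene','wrist')}
pickle.dump(D,open('d0.pkl','wb'))
a=[D[n]['img'][...,::-1] for n in('top','scene')]
cv2.imwrite('pics/top0.png',cv2.resize(a[0],(800,500)));cv2.imwrite('pics/scene0.png',cv2.resize(a[1],(800,500)))
print(get_obs())
for n in D:print(n,D[n]['fx'],D[n]['k1'],-cv2.Rodrigues(np.array(D[n]['rvec'],float))[0].T@np.array(D[n]['tvec']).ravel())
E
```

```text
{'clock': 0.15, 'q': array([-1.31658140e+00,  3.00367818e-01,  1.52142058e+00, -2.97981854e-05,
        1.32069040e+00, -6.66234806e-02]), 'qvel': array([-0.003327  , -0.0004791 , -0.00197117,  0.00037987,  0.00088877,
       -0.00100148]), 'joint_efforts': array([ 8.07106007e-04, -5.43669641e+01, -3.61886787e+01, -6.43530643e-05,
        3.17046666e-03,  5.81128643e-05]), 'tcp_pos': array([ 0.1733849 , -0.5217775 ,  0.23084587]), 'ee_rot': array([ 9.87159723e-01,  1.59735672e-01, -5.58679537e-05, -4.39774279e-04]), 'contact_force': array([0.32577727, 0.48899275, 0.0213736 ]), 'wrist_torque': array([-0.01391505, -0.016349  , -0.02358894]), 'gripper_force': 0.0, 'gripper_width': 1.0029183814200127}
top 370.7498009155678 -0.0323192800996985 [ 0.32366133 -0.01074677  1.09543481]
scene 365.1407177290049 0.008508341697031786 [1.16432959 0.18049717 0.68128922]
wrist 339.21879039403603 -0.07176016558764066 [ 0.24288027 -0.50038202  0.37238302]
```

View pics/top0.png

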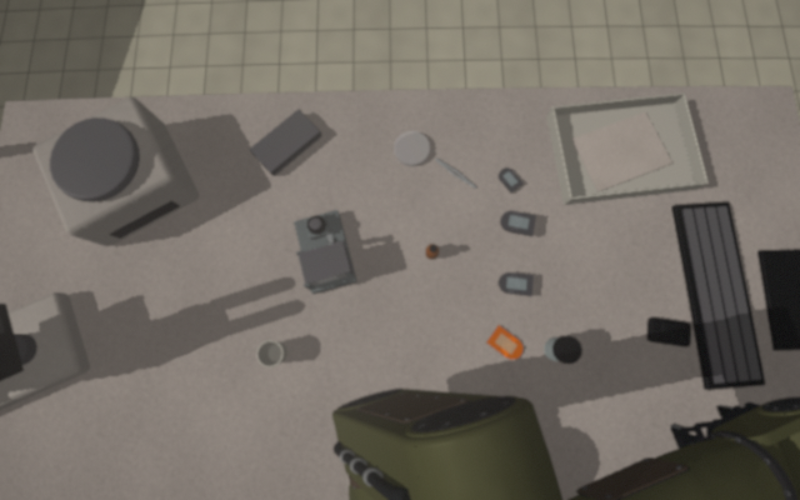

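View pics/scene0.png

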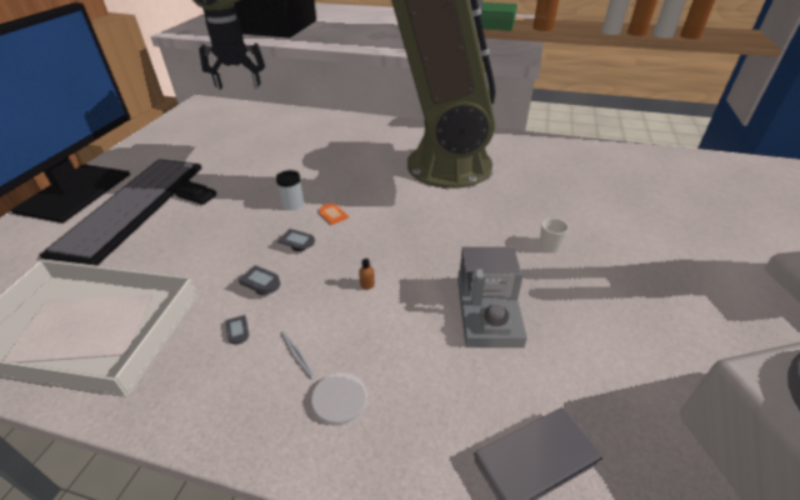

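Top view, in 800-px coordinates. Candidates for thick: (518,222) large and (510,179) small. For thin: (516,284) dark and (506,343) orange. By the description I choose thick (518,222) and thin (516,284). The cassette is at (325,252) with its button at (316,224), so its mouth faces right, towards world −y.

```bash
cat > m.py <<'E'
from h import *
import pickle
D=pickle.load(open('d0.pkl','rb'));c=D['top'];W=world(c)
im=c['img'][...,::-1]
A=cv2.resize(im[130:260,390:450],None,fx=4.5,fy=4.5,interpolation=cv2.INTER_CUBIC)
B=cv2.resize(im[160:240,225:295],None,fx=6,fy=6,interpolation=cv2.INTER_CUBIC)
H=max(len(A),len(B));o=np.zeros((H,A.shape[1]+B.shape[1],3),np.uint8);o[:len(A),:A.shape[1]]=A;o[:len(B),A.shape[1]:]=B
cv2.imwrite('pics/crop0.png',o)
tz=np.nanmedian(W[200:230,320:380,2]);print('table z',tz)
for n,(u,v) in dict(small=(408,144),thick=(414,178),thin=(413,227),orange=(405,274)).items():
    s=W[v-20:v+20,u-25:u+25].reshape(-1,3);s=s[s[:,2]>tz+.012]
    r=cv2.minAreaRect((s[:,:2]*1000).astype(np.float32))
    print(n,len(s),r,'top z p10/50/90',np.percentile(s[:,2],[10,50,90]).round(4),'mean',s.mean(0).round(4))
    # nose side
    q=s[:,:2]-s[:,:2].mean(0);w,V=np.linalg.eigh(q.T@q);t=q@V[:,1];print('  axis',V[:,1].round(3),'skew',(t**3).mean()*1e9, t.min().round(4),t.max().round(4))
s=W[160:245,225:295].reshape(-1,3);s=s[np.isfinite(s[:,2])]
h,e=np.histogram(s[:,2],bins=np.arange(-.005,.15,.003));print([(round(b,3),k) for k,b in zip(h,e) if k>15])
E
python3 m.py
```

```text
table z -0.001071106124316207
small 58 ((708.4420166015625, -269.0148010253906), (58.70173645019531, 36.450592041015625), 41.296600341796875) top z p10/50/90 [0.0111 0.0121 0.0142] mean [ 0.7072 -0.2719  0.0124]
  axis [-0.774 -0.633] skew -1625.4967902582055 -0.0323 0.0261
thick 450 ((594.275634765625, -277.2143249511719), (80.21589660644531, 51.4027099609375), 77.82594299316406) top z p10/50/90 [0.0272 0.0307 0.0335] mean [ 0.5924 -0.2784  0.0304]
  axis [0.188 0.982] skew 512.7898002366618 -0.0391 0.0415
thin 454 ((448.64306640625, -264.37225341796875), (80.64222717285156, 50.32704544067383), 82.0497055053711) top z p10/50/90 [0.02   0.0227 0.0254] mean [ 0.448  -0.2663  0.0227]
  axis [0.139 0.99 ] skew 330.2361867577566 -0.0383 0.0423
orange 1 ((305.6979675292969, -240.6475830078125), (0.0, 0.0), 0.0) top z p10/50/90 [0.0111 0.0111 0.0111] mean [ 0.3057 -0.2406  0.0111]
  axis [0. 1.] skew 0.0 0.0 0.0
[(np.float64(-0.005), np.int64(957)), (np.float64(-0.002), np.int64(1951)), (np.float64(0.001), np.int64(619)), (np.float64(0.004), np.int64(46)), (np.float64(0.022), np.int64(29)), (np.float64(0.025), np.int64(236)), (np.float64(0.028), np.int64(393)), (np.float64(0.031), np.int64(119)), (np.float64(0.034), np.int64(21)), (np.float64(0.043), np.int64(32)), (np.float64(0.046), np.int64(65)), (np.float64(0.049), np.int64(34)), (np.float64(0.052), np.int64(23)), (np.float64(0.055), np.int64(28)), (np.float64(0.058), np.int64(56)), (np.float64(0.061), np.int64(19)), (np.float64(0.064), np.int64(27)), (np.float64(0.067), np.int64(40)), (np.float64(0.07), np.int64(32)), (np.float64(0.094), np.int64(18)), (np.float64(0.097), np.int64(241)), (np.float64(0.1), np.int64(569)), (np.float64(0.103), np.int64(148)), (np.float64(0.106), np.int64(19))]
```

View pics/crop0.png

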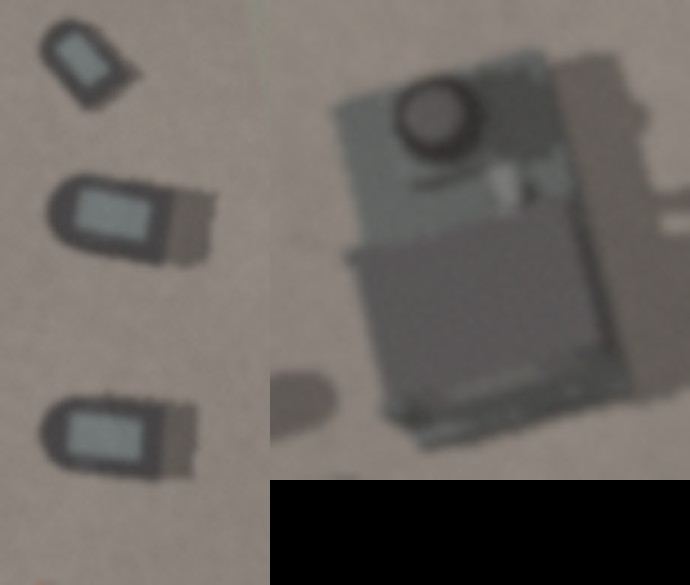

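The crop confirms it: small look-alike (85,62), large thick (110,215), thin (110,437). Both noses point left (+y), and the button is at crop (437,117).

```bash
cat > cas.py <<'E'
from h import *
import pickle,sys
D=pickle.load(open('d0.pkl','rb'));W=world(D['top'])
s=W[150:250,220:300].reshape(-1,3)
def sel(a,b): return s[(s[:,2]>a)&(s[:,2]<b)]
c=sel(.092,.112);r=cv2.minAreaRect((c[:,:2]*1000).astype(np.float32));print('cover',r,np.median(c[:,2]))
p=sel(.018,.2);r=cv2.minAreaRect((p[:,:2]*1000).astype(np.float32));print('plinth hull',r)
m=sel(.022,.036);print('plinth z',np.median(m[:,2]))
b=sel(.060,.080);b=b[b[:,0]>c[:,0].max()-.01];print('button?',len(b),np.median(b,0),cv2.minAreaRect((b[:,:2]*1000).astype(np.float32)))
E
python3 cas.py
```

```text
cover ((503.3951110839844, 172.66497802734375), (92.85941314697266, 105.70101165771484), 17.804452896118164) 0.10110966013199753
plinth hull ((535.5479125976562, 180.75308227539062), (178.62762451171875, 105.57926940917969), 14.81951904296875)
plinth z 0.028816898954658228
button? 107 [0.58885246 0.19493406 0.06754074] ((572.213623046875, 183.37025451660156), (76.8336410522461, 40.294517517089844), 32.45106887817383)
```

```bash
cat > plan.py <<'E'
import sys
from h import *
def plan(pos,yaw,n,g=1,start=None):
    """rows to reach world pos with tool straight down, tool-x yaw (deg), n rows"""
    o=get_obs();p=np.array(o['tcp_pos']);Rt=R.from_quat(o['ee_rot'])
    if start is not None:p=np.array(start[0],float);Rt=start[1]
    a=np.radians(yaw);T=R.from_matrix(np.array([[np.cos(a),np.sin(a),0],[np.sin(a),-np.cos(a),0],[0,0,-1]]))
    rv=(Rt.inv()*T).as_rotvec(degrees=True)/n
    rv=rv.round(2)
    rows=[]
    for i in range(n):
        d=(np.array(pos)-p)/(n-i)
        s=(Rt.inv().apply(d)*100).round(2)
        rows.append([g,*[float(x) for x in s],*[float(x) for x in rv]])
        p=p+Rt.apply(s/100);Rt=Rt*R.from_rotvec(rv,degrees=True)
    for i in range(0,n,8):print(str(rows[i:i+8]).replace(' ',''))
    print('end',p.round(4),'from yaw',round(np.degrees(np.arctan2(*R.from_quat(o["ee_rot"]).as_matrix()[1::-1,0])),2))
if __name__=='__main__':
    a=[float(x) for x in sys.argv[1:]];plan(a[:3],a[3],int(a[4]),a[5])
E
python3 plan.py .585 .150 .23 104.8 24 -1
```

```text
[[-1.0,2.51,-2.12,0.01,-0.0,-0.0,-3.6],[-1.0,2.64,-1.95,0.01,-0.0,-0.0,-3.6],[-1.0,2.76,-1.78,0.01,-0.0,-0.0,-3.6],[-1.0,2.86,-1.61,0.0,-0.0,-0.0,-3.6],[-1.0,2.96,-1.42,0.01,-0.0,-0.0,-3.6],[-1.0,3.04,-1.24,0.0,-0.0,-0.0,-3.6],[-1.0,3.11,-1.04,0.01,-0.0,-0.0,-3.6],[-1.0,3.17,-0.85,0.0,-0.0,-0.0,-3.6]]
[[-1.0,3.22,-0.64,0.01,-0.0,-0.0,-3.6],[-1.0,3.25,-0.44,0.0,-0.0,-0.0,-3.6],[-1.0,3.27,-0.24,0.01,-0.0,-0.0,-3.6],[-1.0,3.28,-0.03,0.0,-0.0,-0.0,-3.6],[-1.0,3.28,0.18,0.01,-0.0,-0.0,-3.6],[-1.0,3.26,0.38,0.0,-0.0,-0.0,-3.6],[-1.0,3.23,0.59,0.01,-0.0,-0.0,-3.6],[-1.0,3.19,0.79,0.0,-0.0,-0.0,-3.6]]
[[-1.0,3.13,0.99,0.01,-0.0,-0.0,-3.6],[-1.0,3.06,1.18,0.0,-0.0,-0.0,-3.6],[-1.0,2.98,1.37,0.01,-0.0,-0.0,-3.6],[-1.0,2.89,1.55,0.0,-0.0,-0.0,-3.6],[-1.0,2.79,1.73,0.01,-0.0,-0.0,-3.6],[-1.0,2.68,1.91,0.0,-0.0,-0.0,-3.6],[-1.0,2.55,2.07,0.01,-0.0,-0.0,-3.6],[-1.0,2.42,2.22,0.0,-0.0,-0.0,-3.6]]
end [0.585 0.15  0.23 ] from yaw 18.38
```

Emit:
drive_tool --rows '[[[-1, 2.5, -2.1, 0, 0, 0, -3.6], [-1, 2.65, -1.95, 0, 0, 0, -3.6], [-1, 2.75, -1.8, 0, 0, 0, -3.6], [-1, 2.85, -1.6, 0, 0, 0, -3.6], [-1, 2.95, -1.4, 0, 0, 0, -3.6], [-1, 3.05, -1.25, 0, 0, 0, -3.6], [-1, 3.1, -1.05, 0, 0, 0, -3.6], [-1, 3.15, -0.85, 0, 0, 0, -3.6]]]'

```text
clock: 0.82
tcp_pos: [0.3107, -0.2969, 0.2312]
ee_rot: [0.916, 0.402, -0.0, -0.0]
contact_force: [1.1, 0.2, -0.9]
gripper_width: 0.0
gripper_force: 0.0
```

Emit:
drive_tool --rows '[[[-1, 3.2, -0.65, 0, 0, 0, -3.6], [-1, 3.25, -0.45, 0, 0, 0, -3.6], [-1, 3.25, -0.25, 0, 0, 0, -3.6], [-1, 3.3, 0, 0, 0, 0, -3.6], [-1, 3.3, 0.2, 0, 0, 0, -3.6], [-1, 3.25, 0.4, 0, 0, 0, -3.6], [-1, 3.25, 0.6, 0, 0, 0, -3.6], [-1, 3.2, 0.8, 0, 0, 0, -3.6]]]'

```text
clock: 1.48
tcp_pos: [0.4486, -0.0729, 0.2313]
ee_rot: [0.787, 0.617, 0.0, 0.0]
contact_force: [0.2, -1.0, 0.3]
gripper_width: 0.003
gripper_force: 0.0
```

Emit:
drive_tool --rows '[[[-1, 3.15, 1, 0, 0, 0, -3.6], [-1, 3.05, 1.2, 0, 0, 0, -3.6], [-1, 3, 1.35, 0, 0, 0, -3.6], [-1, 2.9, 1.55, 0, 0, 0, -3.6], [-1, 2.8, 1.75, 0, 0, 0, -3.6], [-1, 2.7, 1.9, 0, 0, 0, -3.6], [-1, 2.55, 2.05, 0, 0, 0, -3.6], [-1, 2.4, 2.2, 0, 0, 0, -3.6]]]'

```text
clock: 2.15
tcp_pos: [0.5856, 0.1515, 0.231]
ee_rot: [0.609, 0.793, -0.0, -0.0]
contact_force: [-0.4, 0.0, 0.8]
gripper_width: 0.001
gripper_force: 0.0
```

```bash
cat > look.py <<'E'
from h import *
import pickle,sys
c=capture('wrist');pickle.dump(c,open(sys.argv[1]+'.pkl','wb'));save(c,sys.argv[1]+'.png')
o=get_obs();print(o['clock'],o['tcp_pos'],np.degrees(R.from_quat(o['ee_rot']).as_euler('xyz')),o['gripper_width'])
W=world(c);s=W.reshape(-1,3);s=s[(abs(s[:,0]-.54)<.14)&(abs(s[:,1]-.18)<.12)]
f=lambda q:cv2.minAreaRect((q[:,:2]*1000).astype(np.float32))
for a,b in((.022,.036),(.018,.2),(.062,.076),(.088,.112)):
    q=s[(s[:,2]>a)&(s[:,2]<b)]
    if len(q)>5:print(a,b,len(q),f(q),np.median(q[:,2]))
print(np.nanmedian(s[s[:,2]<.01][:,2]))
E
python3 look.py w1
```

```text
2.2 [0.5871006  0.15544166 0.23037745] [-1.79996708e+02 -5.95943217e-02  1.05380224e+02] -0.00014674701197872817
0.022 0.036 7226 ((569.3431396484375, 186.80807495117188), (108.02830505371094, 108.63150024414062), 14.492880821228027) 0.028888383475424027
0.018 0.2 22955 ((539.02490234375, 178.51451110839844), (171.47789001464844, 108.20767211914062), 14.944376945495605) 0.09766542873101663
0.062 0.076 1113 ((529.4605102539062, 201.6650390625), (100.88175201416016, 128.61900329589844), 46.0600700378418) 0.06890811884450664
0.088 0.112 11798 ((502.8915710449219, 170.35977172851562), (92.1285171508789, 109.66232299804688), 18.150409698486328) 0.10111548602396478
-0.0009104243392559945
```

View pics/w1.png

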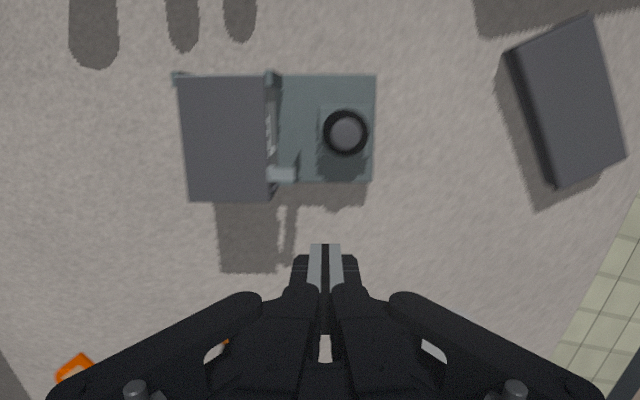

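The wrist view shows the button at (345,132), the shut cover at (228,135) and the latch post at (272,80–185). Next I refine the button centre.

```bash
python3 - <<'E'
from h import *
import pickle
W=world(pickle.load(open('w1.pkl','rb')));s=W[100:165,315:375].reshape(-1,3)
q=s[(s[:,2]>.062)&(s[:,2]<.078)];print(len(q),np.median(q,0),cv2.minEnclosingCircle((q[:,:2]*1000).astype(np.float32)))
# yaw from plinth front edge & far edge (contour of plinth level mask)
m=((W[...,2]>.022)&(W[...,2]<.036)&(abs(W[...,0]-.57)<.12)&(abs(W[...,1]-.19)<.1))
for name,ax in(('far(-y) edge',0),):
    P=W[m][:,:2];d=np.array([np.cos(np.radians(14.7)),np.sin(np.radians(14.7))]);n=np.array([-d[1],d[0]])
    a=P@d;b=P@n
    print('d-range',np.percentile(a,[0.2,99.8]),'n-range',np.percentile(b,[.2,99.8]))
    for sgn in(1,-1):
        bins=np.round((a-a.min())/.003).astype(int);E=[]
        for k in np.unique(bins)[3:-3]:
            j=np.where(bins==k)[0];E.append(P[j[np.argmax(sgn*b[j])]])
        E=np.array(E,np.float32);v=cv2.fitLine(E,cv2.DIST_HUBER,0,.01,.01).ravel();print('edge yaw',np.degrees(np.arctan2(v[1],v[0])),'n',v[2:]@n)
E
python3 plan.py .5918 .1927 .085 104.7 8 -1
```

```text
758 [0.59116097 0.19333147 0.06868588] ((588.9281616210938, 190.9316864013672), 16.91210174560547)
d-range [0.55327401 0.65193263] n-range [-0.01769445  0.09018073]
edge yaw 14.937869 n 0.09002514378444423
edge yaw 4.8749957 n -0.015392669329409034
[[-1.0,0.43,0.18,1.82,-0.0,-0.01,0.09],[-1.0,0.43,0.18,1.82,-0.0,-0.01,0.09],[-1.0,0.43,0.18,1.82,-0.0,-0.01,0.09],[-1.0,0.43,0.18,1.82,-0.0,-0.01,0.09],[-1.0,0.44,0.18,1.81,-0.0,-0.01,0.09],[-1.0,0.44,0.18,1.82,-0.0,-0.01,0.09],[-1.0,0.43,0.17,1.81,-0.0,-0.01,0.09],[-1.0,0.44,0.17,1.82,-0.0,-0.01,0.09]]
end [0.5918 0.1927 0.085 ] from yaw 105.38
```

Emit:
drive_tool --rows '[[[-1, 0.45, 0.2, 1.8, 0, 0, 0], [-1, 0.45, 0.2, 1.8, 0, 0, 0], [-1, 0.45, 0.2, 1.8, 0, 0, 0], [-1, 0.45, 0.2, 1.8, 0, 0, 0.5], [-1, 0.45, 0.2, 1.8, 0, 0, 0], [-1, 0.45, 0.2, 1.8, 0, 0, 0], [-1, 0.45, 0.15, 1.8, 0, 0, 0], [-1, 0.45, 0.15, 1.8, 0, 0, 0]]]'

```text
clock: 2.87
tcp_pos: [0.5904, 0.1886, 0.0861]
ee_rot: [0.614, 0.789, -0.0, -0.0]
contact_force: [-0.7, 0.4, -0.7]
gripper_width: -0.0
gripper_force: 0.0
```

Emit:
drive_tool --rows '[[[-1, 0, 0, 1, 0, 0, 0], [-1, 0, 0, 0.5, 0, 0, 0], [-1, 0, 0, 0.3, 0, 0, 0], [-1, 0, 0, 0.2, 0, 0, 0], [-1, 0, 0, 0.1, 0, 0, 0], [-1, 0, 0, 0, 0, 0, 0], [-1, 0, 0, 0, 0, 0, 0], [-1, 0, 0, 0, 0, 0, 0]]]'

```text
clock: 3.53
tcp_pos: [0.5909, 0.1883, 0.0669]
ee_rot: [0.614, 0.789, 0.0, 0.0]
contact_force: [-0.7, -2.5, 2.7]
gripper_width: 0.001
gripper_force: 1.6
```

Emit:
drive_tool --rows '[[[-1, 0, 0, 0.2, 0, 0, 0], [-1, 0, 0, 0.1, 0, 0, 0], [-1, 0, 0, 0, 0, 0, 0], [-1, 0, 0, 0, 0, 0, 0], [-1, 0, 0, 0, 0, 0, 0], [-1, 0, 0, 0, 0, 0, 0], [-1, 0, 0, 0, 0, 0, 0], [-1, 0, 0, 0, 0, 0, 0]]]'

```text
clock: 4.2
tcp_pos: [0.591, 0.1884, 0.0639]
ee_rot: [0.614, 0.789, 0.0, 0.0]
contact_force: [-0.3, -1.0, 7.2]
gripper_width: -0.003
gripper_force: 3.3
```

Run:
```python
from h import *
c=capture('scene');save(c,'s1.png',(340,170,450,300),4)
```

```text
(no output)
```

View pics/s1.png

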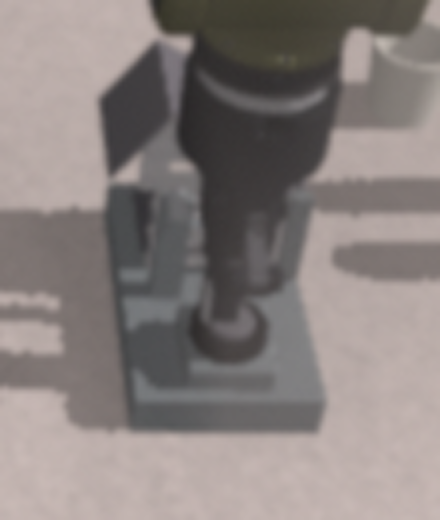

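The cover is swinging open (crop 140,110) and the button is bottomed. Lift off and go to the thick carrier.

Emit:
drive_tool --rows '[[[-1, 0, 0, -1, 0, 0, 0], [-1, 0, 0, -2, 0, 0, 0], [-1, 0, 0, -2, 0, 0, 0], [-1, 0, 0, -2, 0, 0, 0], [-1, 0, 0, -2, 0, 0, 0], [0, 0, 0, -2, 0, 0, 0], [1, 0, 0, 0, 0, 0, 0], [1, 0, 0, 0, 0, 0, 0]]]'

```text
clock: 4.92
tcp_pos: [0.5908, 0.1887, 0.1744]
ee_rot: [0.614, 0.79, 0.001, 0.001]
contact_force: [-0.8, -0.6, 0.2]
gripper_width: 0.42
gripper_force: 0.0
```

```bash
python3 plan.py .580 -.34 .20 78.5 16 1
```

```text
[[1.0,-3.19,-0.88,-0.16,0.01,-0.0,1.61],[1.0,-3.21,-0.79,-0.16,0.01,-0.0,1.61],[1.0,-3.23,-0.7,-0.16,0.01,-0.0,1.61],[1.0,-3.25,-0.61,-0.16,0.01,-0.0,1.61],[1.0,-3.26,-0.52,-0.16,0.01,-0.0,1.61],[1.0,-3.28,-0.43,-0.16,0.01,-0.0,1.61],[1.0,-3.29,-0.33,-0.16,0.01,-0.0,1.61],[1.0,-3.29,-0.24,-0.16,0.01,-0.0,1.61]]
[[1.0,-3.3,-0.15,-0.16,0.01,-0.0,1.61],[1.0,-3.3,-0.06,-0.16,0.01,-0.0,1.61],[1.0,-3.31,0.04,-0.16,0.01,-0.0,1.61],[1.0,-3.3,0.13,-0.16,0.01,-0.0,1.61],[1.0,-3.3,0.22,-0.17,0.01,-0.0,1.61],[1.0,-3.29,0.32,-0.16,0.01,-0.0,1.61],[1.0,-3.28,0.41,-0.17,0.01,-0.0,1.61],[1.0,-3.26,0.49,-0.16,0.01,-0.0,1.61]]
end [ 0.58 -0.34  0.2 ] from yaw 104.29
```

Emit:
drive_tool --rows '[[[1, -3.2, -0.9, -0.15, 0, 0, 1.6], [1, -3.2, -0.8, -0.15, 0, 0, 1.6], [1, -3.25, -0.7, -0.15, 0, 0, 1.6], [1, -3.25, -0.6, -0.15, 0, 0, 1.6], [1, -3.25, -0.5, -0.15, 0, 0, 1.6], [1, -3.3, -0.45, -0.15, 0, 0, 1.6], [1, -3.3, -0.35, -0.15, 0, 0, 1.6], [1, -3.3, -0.25, -0.15, 0, 0, 1.6]]]'

```text
clock: 5.58
tcp_pos: [0.5842, -0.0779, 0.1843]
ee_rot: [0.698, 0.716, -0.0, -0.001]
contact_force: [1.2, -0.2, -0.8]
gripper_width: 0.999
gripper_force: 0.0
```

Emit:
drive_tool --rows '[[[1, -3.3, -0.15, -0.15, 0, 0, 1.6], [1, -3.3, -0.05, -0.15, 0, 0, 1.6], [1, -3.3, 0.05, -0.15, 0, 0, 1.6], [1, -3.3, 0.15, -0.15, 0, 0, 1.6], [1, -3.3, 0.2, -0.15, 0, 0, 1.6], [1, -3.3, 0.3, -0.15, 0, 0, 1.6], [1, -3.3, 0.4, -0.15, 0, 0, 1.6], [1, -3.25, 0.5, -0.15, 0, 0, 1.6]]]'

```text
clock: 6.25
tcp_pos: [0.5793, -0.3422, 0.1961]
ee_rot: [0.774, 0.633, -0.0, -0.001]
contact_force: [1.0, 1.3, 0.7]
gripper_width: 0.996
gripper_force: 0.0
```

```bash
cat > car.py <<'E'
from h import *
import sys
# car.py x y zlo zhi : fit carrier from wrist view
x,y,a,b=map(float,sys.argv[1:5]);c=capture('wrist');W=world(c);o=get_obs()
print(o['clock'],o['tcp_pos'].round(4),'yaw',np.degrees(np.arctan2(*R.from_quat(o["ee_rot"]).as_matrix()[1::-1,0])).round(2),o['gripper_width'])
s=W.reshape(-1,3);s=s[(np.hypot(s[:,0]-x,s[:,1]-y)<.065)&(s[:,2]>a)&(s[:,2]<b)]
r=cv2.minAreaRect((s[:,:2]*1000).astype(np.float32));print(len(s),r,np.median(s[:,2]))
if len(sys.argv)>5:save(c,sys.argv[5])
E
python3 car.py .594 -.277 .012 .05 w2.png
```

```text
6.3 [ 0.5782 -0.3476  0.196 ] yaw 78.26 1.0020542919180653
4914 ((595.2566528320312, -280.4955139160156), (80.57071685791016, 49.95574951171875), 76.63432312011719) 0.031108896183600118
```

View pics/w2.png

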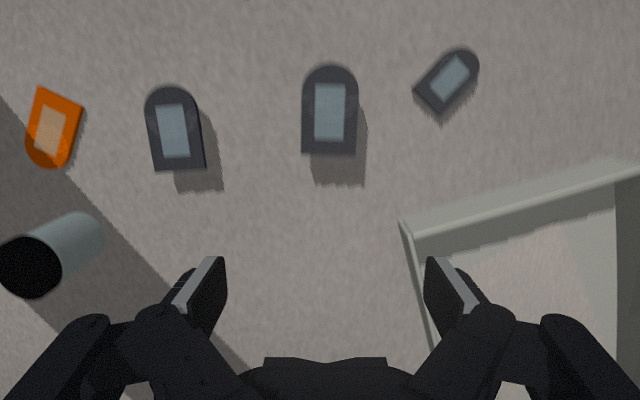

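Wrist view: thick at (330,110), thin at (175,130), small look-alike (447,80), orange (53,127), jar (30,265). The tray corner at (400,225) is clear of the grasp.

```bash
python3 plan.py .5882 -.3117 .016 77.2 8 1
```

```text
[[1.0,0.47,0.03,2.25,-0.01,0.0,0.13],[1.0,0.47,0.03,2.25,-0.01,0.0,0.13],[1.0,0.47,0.03,2.25,-0.01,0.0,0.13],[1.0,0.46,0.03,2.25,-0.01,0.0,0.13],[1.0,0.47,0.03,2.25,-0.01,0.0,0.13],[1.0,0.46,0.03,2.25,-0.01,0.0,0.13],[1.0,0.47,0.02,2.25,-0.01,0.0,0.13],[1.0,0.46,0.03,2.25,-0.01,0.0,0.13]]
end [ 0.5882 -0.3117  0.016 ] from yaw 78.26
```

Emit:
drive_tool --rows '[[[1, 0.7, 0.05, 3, 0, 0, 0.5], [1, 0.7, 0.05, 3, 0, 0, 0.5], [1, 0.7, 0.05, 3, 0, 0, 0], [1, 0.7, 0.05, 3, 0, 0, 0], [1, 0.6, 0.03, 2, 0, 0, 0], [1, 0.3, 0, 1, 0, 0, 0], [1, 0, 0, 0, 0, 0, 0], [1, 0, 0, 0, 0, 0, 0]]]'

```text
clock: 6.97
tcp_pos: [0.59, -0.3052, 0.0476]
ee_rot: [0.779, 0.627, -0.0, -0.0]
contact_force: [0.4, 1.2, 1.2]
gripper_width: 1.002
gripper_force: 0.0
```

```bash
python3 plan.py .5882 -.3117 .016 77.2 1 1; python3 car.py .594 -.277 .012 .05
```

```text
[[1.0,-0.68,-0.03,3.16,-0.01,-0.0,0.49]]
end [ 0.5882 -0.3118  0.016 ] from yaw 77.69
7.0167 [ 0.5903 -0.3056  0.0486] yaw 77.68 1.001985600517348
14963 ((595.1505737304688, -280.416259765625), (80.32575988769531, 50.41672897338867), 76.8858871459961) 0.03120713110917466
```

Emit:
drive_tool --rows '[[[1, -0.3, -0.03, 0, 0, 0, 0.4], [1, -0.3, 0, 0, 0, 0, 0.3], [1, -0.1, 0, 1, 0, 0, 0], [1, 0, 0, 1, 0, 0, 0], [1, 0, 0, 0.8, 0, 0, 0], [1, 0, 0, 0.4, 0, 0, 0], [1, 0, 0, 0, 0, 0, 0], [1, 0, 0, 0, 0, 0, 0]]]'

```text
clock: 7.68
tcp_pos: [0.588, -0.3118, 0.0149]
ee_rot: [0.783, 0.622, -0.0, -0.0]
contact_force: [-0.7, -0.0, 0.7]
gripper_width: 1.003
gripper_force: 0.0
```

Emit:
drive_tool --force 40 --rows '[[[0.4, 0, 0, 0, 0, 0, 0], [-0.2, 0, 0, 0, 0, 0, 0], [-1, 0, 0, 0, 0, 0, 0], [-1, 0, 0, 0, 0, 0, 0], [-1, 0, 0, 0, 0, 0, 0], [-1, 0, 0, 0, 0, 0, 0], [-1, 0, 0, 0, 0, 0, 0], [-1, 0, 0, 0, 0, 0, 0]]]'

```text
clock: 8.35
tcp_pos: [0.5883, -0.312, 0.0159]
ee_rot: [0.783, 0.622, 0.0, 0.0]
contact_force: [-0.9, 0.8, 6.0]
gripper_width: 0.572
gripper_force: 41.9
```

```bash
python3 car.py .594 -.277 .012 .05
```

```text
8.4 [ 0.5883 -0.312   0.0159] yaw 76.98 0.5726003755191454
25637 ((595.4879150390625, -282.9648742675781), (85.27417755126953, 76.88766479492188), 77.22415924072266) 0.03131049079979716
```

Emit:
drive_tool --rows '[[[-1, 0, 0, -0.5, 0, 0, 0], [-1, 0, 0, -1, 0, 0, 0], [-1, 0, 0, -2, 0, 0, 0], [-1, 0, 0, -3, 0, 0, 0], [-1, 0, 0, -3, 0, 0, 0], [-1, 0, 0, -2.5, 0, 0, 0], [-1, 0, 0, -1, 0, 0, 0], [-1, 0, 0, -0.4, 0, 0, 0]]]'

```text
clock: 9.07
tcp_pos: [0.5886, -0.3122, 0.1518]
ee_rot: [0.783, 0.622, 0.001, 0.002]
contact_force: [-0.2, 0.2, -1.4]
gripper_width: 0.574
gripper_force: 41.5
```

```bash
python3 plan.py .5311 .0302 .15 104.8 16 -1;python3 -c "
from h import *
print(get_obs()['gripper_width'],get_obs()['contact_force'],get_obs()['clock'])"
```

```text
[[-1.0,2.0,-0.83,0.01,0.01,0.01,-1.74],[-1.0,2.03,-0.77,0.01,0.01,0.01,-1.74],[-1.0,2.05,-0.71,0.01,0.01,0.01,-1.74],[-1.0,2.07,-0.65,0.01,0.01,0.01,-1.74],[-1.0,2.09,-0.58,0.01,0.01,0.01,-1.74],[-1.0,2.11,-0.52,0.01,0.01,0.01,-1.74],[-1.0,2.12,-0.46,0.01,0.01,0.01,-1.74],[-1.0,2.13,-0.39,0.01,0.01,0.01,-1.74]]
[[-1.0,2.15,-0.32,0.01,0.01,0.01,-1.74],[-1.0,2.15,-0.26,0.01,0.01,0.01,-1.74],[-1.0,2.16,-0.19,0.01,0.01,0.01,-1.74],[-1.0,2.17,-0.13,0.01,0.01,0.01,-1.74],[-1.0,2.17,-0.06,0.01,0.01,0.01,-1.74],[-1.0,2.17,0.0,0.01,0.01,0.01,-1.74],[-1.0,2.17,0.07,0.01,0.01,0.01,-1.74],[-1.0,2.17,0.13,0.01,0.01,0.01,-1.74]]
end [0.5311 0.0302 0.15  ] from yaw 76.98
0.5737196610232974 [-0.23607487  0.17092993 -1.40536244] 9.0667
```

Emit:
drive_tool --rows '[[[-1, 2, -0.85, 0, 0, 0, -1.74], [-1, 2, -0.75, 0, 0, 0, -1.74], [-1, 2.05, -0.7, 0, 0, 0, -1.74], [-1, 2.1, -0.65, 0, 0, 0, -1.74], [-1, 2.1, -0.6, 0, 0, 0, -1.74], [-1, 2.1, -0.5, 0, 0, 0, -1.74], [-1, 2.1, -0.45, 0, 0, 0, -1.74], [-1, 2.15, -0.4, 0, 0, 0, -1.74]]]'

```text
clock: 9.73
tcp_pos: [0.5585, -0.1396, 0.1477]
ee_rot: [0.701, 0.713, -0.001, -0.001]
contact_force: [0.7, 0.7, -0.7]
gripper_width: 0.574
gripper_force: 41.5
```

Emit:
drive_tool --rows '[[[-1, 2.15, -0.3, 0, 0, 0, -1.74], [-1, 2.15, -0.25, 0, 0, 0, -1.74], [-1, 2.15, -0.2, 0, 0, 0, -1.74], [-1, 2.15, -0.15, 0, 0, 0, -1.74], [-1, 2.15, -0.05, 0, 0, 0, -1.74], [-1, 2.15, 0, 0, 0, 0, -1.74], [-1, 2.15, 0.05, 0, 0, 0, -1.74], [-1, 2, 0.1, 0, 0, 0, -1.74]]]'

```text
clock: 10.4
tcp_pos: [0.5298, 0.029, 0.1479]
ee_rot: [0.609, 0.793, -0.001, -0.001]
contact_force: [0.3, 0.5, -0.6]
gripper_width: 0.574
gripper_force: 41.5
```

```bash
python3 look.py w3; python3 plan.py .5311 .0302 .15 104.8 1 -1
```

```text
10.45 [0.52933556 0.03159589 0.1478961 ] [-1.79865352e+02 -8.33971861e-02  1.05132378e+02] 0.5696289094951871
0.022 0.036 8340 ((542.760009765625, 150.22068786621094), (178.11138916015625, 50.86042022705078), 14.508004188537598) 0.0286904447963566
0.018 0.2 30664 ((550.6951904296875, 120.0312728881836), (177.99514770507812, 113.15965270996094), 14.905776977539062) 0.0886019656277422
0.062 0.076 688 ((537.9052124023438, 152.1881103515625), (141.84283447265625, 24.101177215576172), 17.459131240844727) 0.07287952246306453
0.088 0.112 3273 ((513.665283203125, 143.3739776611328), (89.68832397460938, 17.291322708129883), 13.742223739624023) 0.09247051468763676
-0.0010303244484729456
[[-1.0,-0.18,0.13,-0.21,-0.13,-0.08,0.33]]
end [0.5311 0.0302 0.15  ] from yaw 105.13
```

View pics/w3.png

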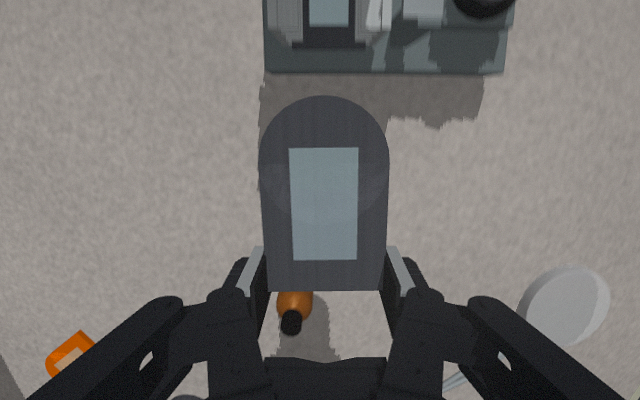

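Carrier held squarely (324,195), cassette mouth at the top (330,45), amber bottle behind at (293,305). Next I check the bottle clearance and the carrier's pose in the grip.

```bash
cat > fit.py <<'E'
from h import *
import pickle,sys
c=pickle.load(open(sys.argv[1]+'.pkl','rb'));W=world(c)
O=np.array([.4949,.1672,.012]);a=np.radians(104.8);M=np.array([[np.cos(a),np.sin(a),0],[-np.sin(a),np.cos(a),0],[0,0,1]])
C=(W-O)@M.T
print('tcp cass',((get_obs()['tcp_pos']-O)@M.T).round(4))
u0,u1,v0,v1,z0,z1=map(float,sys.argv[2:8])
s=C[int(v0):int(v1),int(u0):int(u1)].reshape(-1,3);s=s[(s[:,2]>z0)&(s[:,2]<z1)]
print('carrier cass',cv2.minAreaRect((s[:,:2]*1000).astype(np.float32)),np.median(s[:,2]))
E
python3 fit.py w3 255 395 90 295 .12 .20
python3 - <<'E'
from h import *
import pickle
W=world(pickle.load(open('w3.pkl','rb')));s=W[300:330,278:312].reshape(-1,3);print(np.nanpercentile(s,[5,50,95],axis=0))
W=world(pickle.load(open('d0.pkl','rb'))['top']);s=W[193:210,338:353].reshape(-1,3);s=s[s[:,2]>.02];print(np.nanpercentile(s,[5,50,95],axis=0))
E
```

```text
tcp cass [-0.1399  0.0013  0.1359]
carrier cass ((-112.6383285522461, 2.224700927734375), (85.0709457397461, 60.68718719482422), 0.6107953786849976) 0.15102502344570853
[[ 0.51819321 -0.12239075 -0.00102937]
 [ 0.52998351 -0.07017986  0.04837774]
 [ 0.55013002 -0.06473282  0.06929533]]
[[ 0.51372893 -0.08278071  0.02994429]
 [ 0.52386238 -0.06990028  0.0466277 ]
 [ 0.53660468 -0.05890374  0.07042774]]
```

Emit:
drive_tool --rows '[[[-1, 0, 0.15, 0.5, 0, 0, 0.3], [-1, 0, 0, 1.5, 0, 0, 0], [-1, 0, 0, 2, 0, 0, 0], [-1, 0, 0, 2, 0, 0, 0], [-1, 0, 0, 2, 0, 0, 0], [-1, 0, 0, 1, 0, 0, 0], [-1, 0, 0, 0.4, 0, 0, 0], [-1, 0, 0, 0, 0, 0, 0]]]'

```text
clock: 11.12
tcp_pos: [0.5319, 0.0279, 0.0543]
ee_rot: [0.612, 0.791, -0.001, -0.001]
contact_force: [0.4, -0.5, -0.6]
gripper_width: 0.571
gripper_force: 41.6
```

```bash
cat > st.py <<'E'
from h import *
o=get_obs();O=np.array([.4949,.1672,.012]);a=np.radians(104.8);M=np.array([[np.cos(a),np.sin(a),0],[-np.sin(a),np.cos(a),0],[0,0,1]])
m=R.from_quat(o['ee_rot']).as_matrix()
print(o['clock'],'tcp cass mm',((o['tcp_pos']-O)@M.T*1000).round(1),'dyaw',(np.degrees(np.arctan2(m[1,0],m[0,0]))-104.8).round(2),'tilt xy deg',np.degrees(m[:2,2]).round(2),'F cass',(M@o['contact_force']).round(1),'w',o['gripper_width'].round(3))
E
python3 st.py
```

```text
Traceback (most recent call last):
  File "st.py", line 4, in <module>
    print(o['clock'],'tcp cass mm',((o['tcp_pos']-O)@M.T*1000).round(1),'dyaw',(np.degrees(np.arctan2(m[1,0],m[0,0]))-104.8).round(2),'tilt xy deg',np.degrees(m[:2,2]).round(2),'F cass',(M@o['contact_force']).round(1),'w',o['gripper_width'].round(3))
                                                                                                                                                                                                                              ^^^^^^^^^^^^^^^^^^^^^^^^
AttributeError: 'float' object has no attribute 'round'
```

```bash
sed -i "s/o\['gripper_width'\].round(3)/o['gripper_width']/" st.py; python3 st.py; python3 look.py w4 >/dev/null
python3 - <<'E'
from h import *
import pickle
W=world(pickle.load(open('w4.pkl','rb')))
O=np.array([.4949,.1672,.012]);a=np.radians(104.8);M=np.array([[np.cos(a),np.sin(a),0],[-np.sin(a),np.cos(a),0],[0,0,1]])
s=((W-O)@M.T*1000).reshape(-1,3)
# carrier top (z ~ 58+-3), forward part, median side edges
q=s[(s[:,2]>50)&(s[:,2]<64)&(s[:,0]>-135)&(s[:,0]<-60)&(abs(s[:,1])<35)]
print('nose x',np.percentile(q[:,0],99.9),'topz',np.median(q[:,2]))
for x in(-122,-114,-106,-98):
    k=q[abs(q[:,0]-x)<3];print(x,np.percentile(k[:,1],[.3,99.7]).round(1),len(k))
# posts outer/inner: points near mouth above roof
for z0,z1 in((75,84),(37,44),(60,68)):
    k=s[(s[:,2]>z0)&(s[:,2]<z1)&(s[:,0]>-45)&(s[:,0]<40)&(abs(s[:,1])<40)]
    if len(k):print(z0,len(k),np.percentile(k,[1,99],axis=0).round(1).tolist(),np.histogram(k[:,1],np.arange(-40,41,5))[0])
E
```

```text
11.1167 tcp cass mm [-144.2   -0.2   42.3] dyaw -0.32 tilt xy deg [-0.11  0.  ] F cass [-0.5 -0.3 -0.6] w 0.5709645571013613
nose x -72.07546504265703 topz 57.45588601456016
-122 [-24.6  24.8] 1753
-114 [-24.5  24.9] 1827
-106 [-24.6  24.9] 1940
-98 [-24.4  24.9] 2029
37 156 [[-35.9, -33.0, 37.1], [-35.1, 32.4, 41.3]] [ 0 19 22 13  8  0  0  0  0  0  0 18 21 35 20  0]
```

View pics/w4.png

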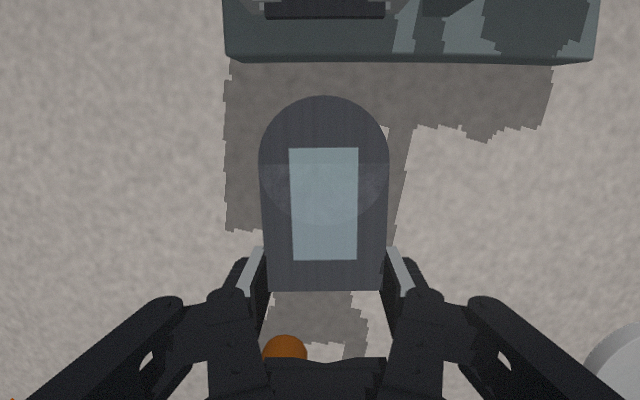

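Wrist view: nose at (323,95), straight in front of the cassette mouth (325,15). It is centred to 0.2 mm and parallel. Insert.

Emit:
drive_tool --rows '[[[-1, 0.5, 0, 0.05, 0, 0, 0], [-1, 1, 0, 0, 0, 0, 0], [-1, 1, 0, 0, 0, 0, 0], [-1, 1, 0, 0, 0, 0, 0], [-1, 0.5, 0, 0, 0, 0, 0], [-1, 0.5, 0, 0, 0, 0, 0], [-1, 0.5, 0, 0, 0, 0, 0], [-1, 0, 0, 0, 0, 0, 0]]]'

```text
clock: 11.83
tcp_pos: [0.5195, 0.0775, 0.0548]
ee_rot: [0.612, 0.791, 0.0, -0.0]
contact_force: [1.6, -0.7, -0.5]
gripper_width: 0.574
gripper_force: 41.6
```

```bash
python3 st.py
```

```text
11.8333 tcp cass mm [-93.   -0.9  42.8] dyaw -0.24 tilt xy deg [-0.  0.] F cass [-1.1 -1.4 -0.5] w 0.574422690896404
```

Emit:
drive_tool --rows '[[[-1, 0.5, -0.05, 0.1, 0, 0, 0], [-1, 0.7, 0, 0, 0, 0, 0], [-1, 0.8, 0, 0, 0, 0, 0], [-1, 0.8, 0, 0, 0, 0, 0], [-1, 0.6, 0, 0, 0, 0, 0], [-1, 0.4, 0, 0, 0, 0, 0], [-1, 0, 0, 0, 0, 0, 0], [-1, 0, 0, 0, 0, 0, 0]]]'

```text
clock: 12.5
tcp_pos: [0.5097, 0.1135, 0.0538]
ee_rot: [0.612, 0.791, 0.0, 0.0]
contact_force: [0.8, 0.2, -1.7]
gripper_width: 0.572
gripper_force: 41.6
```

```bash
python3 st.py
```

```text
12.5 tcp cass mm [-55.7  -0.6  41.8] dyaw -0.25 tilt xy deg [ 0. -0.] F cass [-0.  -0.8 -1.7] w 0.5718585921895329
```

Emit:
drive_tool --rows '[[[-1, 0, 0, 0.2, 0, 0, 0], [-1, 0, 0, 0, 0, 0, 0], [0.6, 0, 0, 0, 0, 0, 0], [0.6, 0, 0, 0, 0, 0, 0], [0.6, 0, 0, 0, 0, 0, 0], [0.6, 0, 0, 0, 0, 0, 0], [0.6, -0.5, 0, 0, 0, 0, 0], [0.6, -1, 0, 0, 0, 0, 0]]]'

```text
clock: 13.17
tcp_pos: [0.5135, 0.0989, 0.0518]
ee_rot: [0.612, 0.791, 0.0, -0.0]
contact_force: [0.7, -0.9, -0.1]
gripper_width: 0.801
gripper_force: 0.0
```

Emit:
drive_tool --rows '[[[0.6, -1.5, 0, 0, 0, 0, 0], [0.6, -1, 0, -0.2, 0, 0, 0], [-1, -0.5, 0, -0.2, 0, 0, 0], [-1, 0, 0, 0, 0, 0, 0], [-1, 0, 0, 0, 0, 0, 0], [-1, 0, 0, 0, 0, 0, 0], [-1, 0, 0, 0, 0, 0, 0], [-1, 0, 0, 0, 0, 0, 0]]]'

```text
clock: 13.83
tcp_pos: [0.5209, 0.0701, 0.0557]
ee_rot: [0.612, 0.791, -0.0, -0.0]
contact_force: [0.3, 0.6, -0.2]
gripper_width: 0.002
gripper_force: 0.0
```

```bash
python3 st.py
```

```text
13.8333 tcp cass mm [-100.5   -0.3   43.7] dyaw -0.25 tilt xy deg [-0.01  0.  ] F cass [ 0.5 -0.4 -0.2] w 0.0022020350014120018
```

Emit:
drive_tool --rows '[[[-1, 0.8, 0, 0, 0, 0, 0], [-1, 0.8, 0, 0, 0, 0, 0], [-1, 0.6, 0, 0, 0, 0, 0], [-1, 0.6, 0, 0, 0, 0, 0], [-1, 0.6, 0, 0, 0, 0, 0], [-1, 0.6, 0, 0, 0, 0, 0], [-1, 0.4, 0, 0, 0, 0, 0], [-1, 0.3, 0, 0, 0, 0, 0]]]'

```text
clock: 14.5
tcp_pos: [0.5091, 0.1158, 0.0558]
ee_rot: [0.612, 0.791, -0.0, 0.0]
contact_force: [0.0, -0.7, 0.5]
gripper_width: -0.003
gripper_force: 0.2
```

Emit:
drive_tool --rows '[[[-1, 0.1, 0, 0, 0, 0, 0], [-1, 0.1, 0, 0, 0, 0, 0], [-1, 0, 0, 0, 0, 0, 0], [-1, 0, 0, 0, 0, 0, 0], [-1, 0, 0, 0, 0, 0, 0], [-1, 0, 0, 0, 0, 0, 0], [-1, 0, 0, 0, 0, 0, 0], [-1, 0, 0, 0, 0, 0, 0]]]'

```text
clock: 15.17
tcp_pos: [0.5087, 0.1171, 0.0558]
ee_rot: [0.612, 0.791, -0.0, -0.0]
contact_force: [-1.0, 0.4, 0.3]
gripper_width: -0.001
gripper_force: 0.0
```

```bash
python3 st.py
```

```text
15.1667 tcp cass mm [-51.9  -0.6  43.8] dyaw -0.29 tilt xy deg [-0.  0.] F cass [0.7 0.9 0.3] w -0.0008503297008317377
```

Emit:
drive_tool --rows '[[[-1, 0.1, 0, 0, 0, 0, 0], [-1, 0.1, 0, 0, 0, 0, 0], [-1, 0.1, 0, 0, 0, 0, 0], [-1, 0, 0, 0, 0, 0, 0], [-1, 0, 0, 0, 0, 0, 0], [-1, 0, 0, 0, 0, 0, 0], [-1, 0, 0, 0, 0, 0, 0], [-1, 0, 0, 0, 0, 0, 0]]]'

```text
clock: 15.83
tcp_pos: [0.5079, 0.1201, 0.0558]
ee_rot: [0.612, 0.791, -0.0, -0.0]
contact_force: [0.0, 0.9, 0.4]
gripper_width: -0.001
gripper_force: 0.0
```

```bash
python3 st.py
python3 - <<'E'
from h import *
c=capture('wrist');save(c,'w5.png')
W=world(c)
O=np.array([.4949,.1672,.012]);a=np.radians(104.8);M=np.array([[np.cos(a),np.sin(a),0],[-np.sin(a),np.cos(a),0],[0,0,1]])
C=(W-O)@M.T*1000
s=C.reshape(-1,3)
for lo,hi in((28,35),(50,59)):
    q=s[(s[:,2]>lo)&(s[:,2]<hi)&(abs(s[:,1])<16)&(s[:,0]>-60)&(s[:,0]<60)]
    if len(q):print(lo,len(q),np.percentile(q[:,0],[0.5,2,50,98,99.5]).round(1))
E
```

```text
15.8333 tcp cass mm [-48.8  -0.6  43.8] dyaw -0.28 tilt xy deg [-0.01  0.  ] F cass [ 0.9 -0.3  0.4] w -0.0013101179276485235
28 31 [40.2 40.2 40.4 40.5 40.6]
50 16897 [-43.6 -39.7   3.7  40.2  40.6]
```

View pics/w5.png

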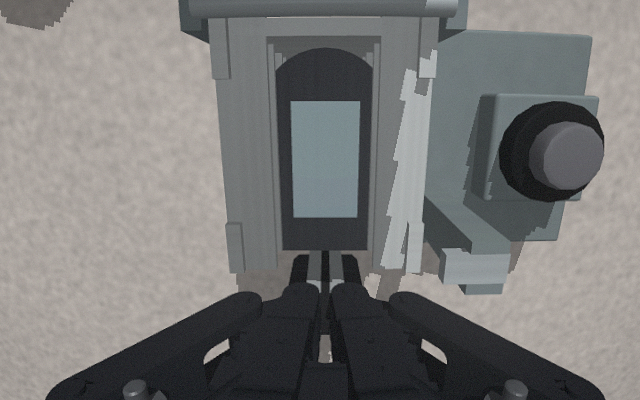

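The thick carrier is in the middle slot: nose at (322,48) almost at the stop (322,38), tail at (325,250). I measure the remaining gap.

```bash
cat > gap.py <<'E'
from h import *
import sys
lo,hi=map(float,sys.argv[1:3])
c=capture('wrist');W=world(c)
O=np.array([.4949,.1672,.012]);a=np.radians(104.8);M=np.array([[np.cos(a),np.sin(a),0],[-np.sin(a),np.cos(a),0],[0,0,1]])
s=((W-O)@M.T*1000).reshape(-1,3)
q=s[(abs(s[:,1])<2)&(s[:,0]>-60)&(s[:,0]<50)&(s[:,2]>20)]
for x in list(range(-58,-30,2))+list(range(28,48,1)):
    k=q[abs(q[:,0]-x)<(1 if x<0 else .5)];print(x,np.round(np.median(k[:,2]),1) if len(k) else '-',end='; ')
k=s[(s[:,2]>lo)&(s[:,2]<hi)&(abs(s[:,1])<15)&(s[:,0]>-50)];b=np.abs(k[:,1])>8
print('\ntail off-centre',np.percentile(k[b][:,0],[.2,1,3]))
E
python3 gap.py 52 57; python3 st.py
```

```text
-58 80.3; -56 80.8; -54 80.7; -52 80.7; -50 80.8; -48 80.5; -46 80.5; -44 80.8; -42 80.7; -40 120.0; -38 122.1; -36 53.8; -34 54.0; -32 54.0; 28 54.0; 29 53.6; 30 54.0; 31 53.9; 32 53.8; 33 53.6; 34 53.6; 35 53.8; 36 53.8; 37 53.7; 38 53.9; 39 53.9; 40 56.9; 41 71.2; 42 77.9; 43 77.8; 44 86.4; 45 88.1; 46 89.4; 47 89.5; 
tail off-centre [-43.69302962 -43.2818292  -38.43633138]
15.9333 tcp cass mm [-48.9  -0.6  43.8] dyaw -0.28 tilt xy deg [-0.  0.] F cass [-0.1 -0.2 -0.4] w -0.0015593042772246155
```

Emit:
drive_tool --rows '[[[-1, 0.1, 0, 0, 0, 0, 0], [-1, 0.1, 0, 0, 0, 0, 0], [-1, 0, 0, 0, 0, 0, 0], [-1, 0, 0, 0, 0, 0, 0], [-1, 0, 0, 0, 0, 0, 0], [-1, 0, 0, 0, 0, 0, 0], [-1, 0, 0, 0, 0, 0, 0], [-1, 0, 0, 0, 0, 0, 0]]]'

```text
clock: 16.6
tcp_pos: [0.5081, 0.1205, 0.0559]
ee_rot: [0.612, 0.791, -0.001, 0.001]
contact_force: [4.2, -13.8, 0.3]
gripper_width: 0.0
gripper_force: 7.6
```

```bash
python3 st.py
```

```text
16.6 tcp cass mm [-48.5  -0.8  43.9] dyaw -0.3 tilt xy deg [ 0.07 -0.12] F cass [-14.4  -0.6   0.3] w 0.0002694703942931835
```

Home: 14 N at the back stop. Retreat and go to the thin carrier.

Emit:
drive_tool --rows '[[[-1, -0.5, 0, 0, 0, 0, 0], [-1, -1.5, 0, 0, 0, 0, 0], [-1, -2, 0, 0, 0, 0, 0], [-1, -2, 0, -2, 0, 0, 0], [-1, 0, 0, -3, 0, 0, 0], [-1, 0, 0, -3, 0, 0, 0], [-1, 0, 0, -3, 0, 0, 0], [0, 0, 0, -1, 0, 0, 0]]]'

```text
clock: 17.27
tcp_pos: [0.5237, 0.064, 0.1801]
ee_rot: [0.612, 0.791, 0.002, 0.002]
contact_force: [0.3, 0.2, 1.7]
gripper_width: 0.126
gripper_force: 0.0
```

```bash
python3 st.py; python3 plan.py .44 -.335 .17 82 16 1
```

```text
17.2667 tcp cass mm [-107.2   -1.5  168.1] dyaw -0.29 tilt xy deg [0.31 0.03] F cass [ 0.1 -0.4  1.7] w 0.12640247955842082
[[1.0,-2.28,-1.13,0.06,0.02,-0.0,1.41],[1.0,-2.31,-1.08,0.06,0.02,-0.0,1.41],[1.0,-2.34,-1.02,0.06,0.02,-0.0,1.41],[1.0,-2.36,-0.96,0.06,0.02,-0.0,1.41],[1.0,-2.38,-0.9,0.06,0.02,-0.0,1.41],[1.0,-2.4,-0.84,0.06,0.02,-0.0,1.41],[1.0,-2.42,-0.78,0.06,0.02,-0.0,1.41],[1.0,-2.44,-0.72,0.06,0.02,-0.0,1.41]]
[[1.0,-2.46,-0.66,0.06,0.02,-0.0,1.41],[1.0,-2.48,-0.6,0.06,0.02,-0.0,1.41],[1.0,-2.49,-0.54,0.06,0.02,-0.0,1.41],[1.0,-2.5,-0.48,0.06,0.02,-0.0,1.41],[1.0,-2.52,-0.42,0.06,0.02,-0.0,1.41],[1.0,-2.52,-0.36,0.07,0.02,-0.0,1.41],[1.0,-2.53,-0.3,0.06,0.02,-0.0,1.41],[1.0,-2.55,-0.23,0.07,0.02,-0.0,1.41]]
end [ 0.44  -0.335  0.17 ] from yaw 104.51
```

Emit:
drive_tool --rows '[[[1, -2.3, -1.15, 0, 0, 0, 1.4], [1, -2.3, -1.1, 0, 0, 0, 1.4], [1, -2.35, -1, 0, 0, 0, 1.4], [1, -2.35, -0.95, 0.1, 0, 0, 1.4], [1, -2.4, -0.9, 0.1, 0, 0, 1.4], [1, -2.4, -0.85, 0.1, 0, 0, 1.4], [1, -2.4, -0.8, 0.1, 0, 0, 1.4], [1, -2.45, -0.7, 0.1, 0, 0, 1.4]]]'

```text
clock: 17.93
tcp_pos: [0.4801, -0.1367, 0.1703]
ee_rot: [0.687, 0.727, -0.0, -0.0]
contact_force: [-0.1, -0.1, 0.2]
gripper_width: 0.996
gripper_force: 0.0
```

Emit:
drive_tool --rows '[[[1, -2.8, -0.7, 0, 0, 0, 1.4], [1, -2.8, -0.65, 0, 0, 0, 1.4], [1, -2.8, -0.6, 0, 0, 0, 1.4], [1, -2.8, -0.5, 0.1, 0, 0, 1.4], [1, -2.8, -0.45, 0.1, 0, 0, 1.4], [1, -2.8, -0.4, 0.1, 0, 0, 1.4], [1, -2.2, -0.25, 0.1, 0, 0, 1.4], [1, -1, -0.05, 0.1, 0, 0, 1.4]]]'

```text
clock: 18.6
tcp_pos: [0.4402, -0.3374, 0.1651]
ee_rot: [0.755, 0.656, -0.0, -0.0]
contact_force: [0.9, 0.1, -0.7]
gripper_width: 1.0
gripper_force: 0.0
```

```bash
python3 car.py .4486 -.264 .012 .05
```

```text
18.65 [ 0.4402 -0.3376  0.1649] yaw 81.81 0.9988579397014946
5814 ((449.2691345214844, -267.9217834472656), (80.16373443603516, 50.2303581237793), 81.81207275390625) 0.023131516414471667
```

Emit:
drive_tool --rows '[[[1, 0.8, -0.05, 1.5, 0, 0, 0], [1, 0.8, -0.05, 2.5, 0, 0, 0], [1, 0.8, 0, 2.5, 0, 0, 0], [1, 0.8, 0, 2.5, 0, 0, 0], [1, 0.4, 0, 2, 0, 0, 0], [1, 0.2, 0, 1, 0, 0, 0], [1, 0, 0, 0.5, 0, 0, 0], [1, 0, 0, 0, 0, 0, 0]]]'

```text
clock: 19.32
tcp_pos: [0.4454, -0.297, 0.0404]
ee_rot: [0.754, 0.657, -0.0, -0.0]
contact_force: [-0.3, -1.1, 0.9]
gripper_width: 0.998
gripper_force: 0.0
```

```bash
python3 car.py .4486 -.264 .012 .05;python3 plan.py .4447 -.2996 .012 81.8 1 1
```

```text
19.3667 [ 0.4457 -0.2975  0.0413] yaw 82.14 1.0018311978640793
15087 ((449.42376708984375, -267.6407470703125), (80.09584045410156, 50.37668228149414), 81.81277465820312) 0.023184150990548793
[[1.0,-0.22,-0.07,2.93,0.03,0.01,0.34]]
end [ 0.4447 -0.2996  0.012 ] from yaw 82.14
```

Emit:
drive_tool --rows '[[[1, -0.2, -0.07, 0.5, 0, 0, 0.3], [1, 0, 0, 1, 0, 0, 0], [1, 0, 0, 0.8, 0, 0, 0], [1, 0, 0, 0.4, 0, 0, 0], [1, 0, 0, 0.15, 0, 0, 0], [1, 0, 0, 0, 0, 0, 0], [1, 0, 0, 0, 0, 0, 0], [1, 0, 0, 0, 0, 0, 0]]]'

```text
clock: 20.03
tcp_pos: [0.4445, -0.2995, 0.0125]
ee_rot: [0.756, 0.655, 0.0, 0.0]
contact_force: [0.2, -0.3, 0.4]
gripper_width: 1.001
gripper_force: 0.0
```

Emit:
drive_tool --force 40 --rows '[[[0.4, 0, 0, 0, 0, 0, 0], [-0.2, 0, 0, 0, 0, 0, 0], [-1, 0, 0, 0, 0, 0, 0], [-1, 0, 0, 0, 0, 0, 0], [-1, 0, 0, 0, 0, 0, 0], [-1, 0, 0, 0, 0, 0, 0], [-1, 0, 0, 0, 0, 0, 0], [-1, 0, 0, 0, 0, 0, 0]]]'

```text
clock: 20.7
tcp_pos: [0.4444, -0.2995, 0.0125]
ee_rot: [0.756, 0.655, 0.0, 0.0]
contact_force: [-1.1, 1.0, 5.5]
gripper_width: 0.564
gripper_force: 40.8
```

Emit:
drive_tool --rows '[[[-1, 0, 0, -0.5, 0, 0, 0], [-1, 0, 0, -1, 0, 0, 0], [-1, 0, 0, -2, 0, 0, 0], [-1, 0, 0, -3, 0, 0, 0], [-1, 0, 0, -3, 0, 0, 0], [-1, 0, 0, -2.5, 0, 0, 0], [-1, 0, 0, -1, 0, 0, 0], [-1, 0, 0, -0.4, 0, 0, 0]]]'

```text
clock: 21.37
tcp_pos: [0.4449, -0.2998, 0.1486]
ee_rot: [0.756, 0.655, 0.0, 0.002]
contact_force: [-0.5, 0.7, -0.3]
gripper_width: 0.566
gripper_force: 41.4
```

```bash
python3 plan.py .5311 .0302 .15 104.8 16 -1
```

```text
[[-1.0,2.12,0.24,-0.01,0.01,0.01,-1.44],[-1.0,2.11,0.29,-0.01,0.01,0.01,-1.44],[-1.0,2.1,0.35,-0.01,0.01,0.01,-1.44],[-1.0,2.09,0.4,-0.01,0.01,0.01,-1.44],[-1.0,2.08,0.45,-0.01,0.01,0.01,-1.44],[-1.0,2.07,0.5,-0.01,0.01,0.01,-1.44],[-1.0,2.06,0.56,-0.01,0.01,0.01,-1.44],[-1.0,2.04,0.61,-0.01,0.01,0.01,-1.44]]
[[-1.0,2.03,0.66,-0.01,0.01,0.01,-1.44],[-1.0,2.01,0.71,-0.01,0.01,0.01,-1.44],[-1.0,1.99,0.76,-0.01,0.01,0.01,-1.44],[-1.0,1.97,0.81,-0.01,0.01,0.01,-1.44],[-1.0,1.95,0.86,-0.01,0.01,0.01,-1.44],[-1.0,1.93,0.9,-0.01,0.01,0.01,-1.44],[-1.0,1.91,0.95,-0.01,0.01,0.01,-1.44],[-1.0,1.89,1.01,-0.01,0.01,0.01,-1.44]]
end [0.5311 0.0302 0.15  ] from yaw 81.82
```

Emit:
drive_tool --rows '[[[-1, 2.1, 0.25, 0, 0, 0, -1.44], [-1, 2.1, 0.3, 0, 0, 0, -1.44], [-1, 2.1, 0.35, 0, 0, 0, -1.44], [-1, 2.1, 0.4, 0, 0, 0, -1.44], [-1, 2.1, 0.45, 0, 0, 0, -1.44], [-1, 2.05, 0.5, 0, 0, 0, -1.44], [-1, 2.05, 0.55, 0, 0, 0, -1.44], [-1, 2.05, 0.6, 0, 0, 0, -1.44]]]'

```text
clock: 22.03
tcp_pos: [0.4871, -0.1335, 0.145]
ee_rot: [0.686, 0.728, -0.0, -0.001]
contact_force: [0.4, -0.4, -0.6]
gripper_width: 0.568
gripper_force: 41.4
```

Emit:
drive_tool --rows '[[[-1, 2.05, 0.65, 0, 0, 0, -1.44], [-1, 2, 0.7, 0, 0, 0, -1.44], [-1, 2, 0.75, 0, 0, 0, -1.44], [-1, 1.95, 0.8, 0, 0, 0, -1.44], [-1, 1.95, 0.85, 0, 0, 0, -1.44], [-1, 1.95, 0.9, 0, 0, 0, -1.44], [-1, 1.9, 0.95, 0, 0, 0, -1.44], [-1, 1.8, 1, 0, 0, 0, -1.44]]]'

```text
clock: 22.7
tcp_pos: [0.5297, 0.0307, 0.1449]
ee_rot: [0.609, 0.793, -0.001, -0.001]
contact_force: [0.9, -0.3, -0.4]
gripper_width: 0.568
gripper_force: 41.4
```

```bash
python3 st.py
```

```text
22.7 tcp cass mm [-140.9    1.2  132.9] dyaw 0.14 tilt xy deg [-0.13  0.  ] F cass [-0.5 -0.8 -0.4] w 0.5681250548109219
```

Emit:
drive_tool --rows '[[[-1, 0, 0.1, 0.5, 0, 0, 0.2], [-1, 0, 0, 1, 0, 0, 0], [-1, 0, 0, 1.5, 0, 0, 0], [-1, 0, 0, 1.5, 0, 0, 0], [-1, 0, 0, 1.5, 0, 0, 0], [-1, 0, 0, 0.8, 0, 0, 0], [-1, 0, 0, 0.4, 0, 0, 0], [-1, 0, 0, 0, 0, 0, 0]]]'

```text
clock: 23.37
tcp_pos: [0.5306, 0.0293, 0.0732]
ee_rot: [0.611, 0.791, -0.001, -0.001]
contact_force: [0.7, -0.8, -1.2]
gripper_width: 0.568
gripper_force: 41.4
```

```bash
python3 st.py
python3 - <<'E'
from h import *
W=world(capture('wrist'))
O=np.array([.4949,.1672,.012]);a=np.radians(104.8);M=np.array([[np.cos(a),np.sin(a),0],[-np.sin(a),np.cos(a),0],[0,0,1]])
s=((W-O)@M.T*1000).reshape(-1,3)
q=s[(s[:,2]>64)&(s[:,2]<80)&(s[:,0]>-135)&(s[:,0]<-60)&(abs(s[:,1])<35)]
print('nose x',np.percentile(q[:,0],99.9),'topz',np.median(q[:,2]))
for x in(-122,-114,-106,-98,-90,-80):
    k=q[abs(q[:,0]-x)<3];print(x,np.percentile(k[:,1],[.3,99.7]).round(1),np.median(k[:,2]))
E
python3 st.py
```

```text
23.3667 tcp cass mm [-142.5    0.8   61.2] dyaw -0.18 tilt xy deg [-0.11 -0.  ] F cass [-0.9 -0.5 -1.2] w 0.5682553100987846
nose x -70.70590331967942 topz 71.47816922115194
-122 [-23.9  25.4] 71.54301345249073
-114 [-23.8  25.3] 71.54360037773091
-106 [-24.   25.4] 71.50936091668869
-98 [-24.   25.4] 71.48675265354473
-90 [-23.6  24.8] 71.44531290294384
-80 [-20.   21.5] 71.27991036177151
23.4167 tcp cass mm [-142.4    0.3   62. ] dyaw -0.17 tilt xy deg [-0.04 -0.  ] F cass [-1.2  0.1  0.4] w 0.5677384871720074
```

Emit:
drive_tool --rows '[[[-1, 0.5, 0.05, 0, 0, 0, 0], [-1, 1, 0, 0, 0, 0, 0], [-1, 1, 0, 0, 0, 0, 0], [-1, 1, 0, 0, 0, 0, 0], [-1, 0.5, 0, 0, 0, 0, 0], [-1, 0.5, 0, 0, 0, 0, 0], [-1, 0.5, 0, 0, 0, 0, 0], [-1, 0, 0, 0, 0, 0, 0]]]'

```text
clock: 24.08
tcp_pos: [0.5188, 0.0791, 0.0743]
ee_rot: [0.611, 0.792, 0.0, -0.0]
contact_force: [0.3, -0.1, 0.8]
gripper_width: 0.574
gripper_force: 41.4
```

```bash
python3 st.py
```

```text
24.0833 tcp cass mm [-91.3  -0.6  62.3] dyaw -0.1 tilt xy deg [0. 0.] F cass [-0.2 -0.3  0.8] w 0.574001147873342
```

Emit:
drive_tool --rows '[[[-1, 0.5, 0, 0.1, 0, 0, 0], [-1, 0.7, 0, 0, 0, 0, 0], [-1, 0.8, 0, 0, 0, 0, 0], [-1, 0.8, 0, 0, 0, 0, 0], [-1, 0.6, 0, 0, 0, 0, 0], [-1, 0.3, 0, 0, 0, 0, 0], [-1, 0, 0, 0, 0, 0, 0], [-1, 0, 0, 0, 0, 0, 0]]]'

```text
clock: 24.75
tcp_pos: [0.5096, 0.1142, 0.0733]
ee_rot: [0.611, 0.792, 0.0, 0.0]
contact_force: [-0.6, 0.4, -1.1]
gripper_width: 0.564
gripper_force: 41.4
```

```bash
python3 st.py
```

```text
24.75 tcp cass mm [-55.   -0.7  61.3] dyaw -0.12 tilt xy deg [ 0. -0.] F cass [ 0.5  0.5 -1.1] w 0.5641207261530446
```

Emit:
drive_tool --rows '[[[-1, 0, 0, 0.15, 0, 0, 0], [-1, 0, 0, 0, 0, 0, 0], [0.6, 0, 0, 0, 0, 0, 0], [0.6, 0, 0, 0, 0, 0, 0], [0.6, 0, 0, 0, 0, 0, 0], [0.6, 0, 0, 0, 0, 0, 0], [0.6, -0.5, 0, 0, 0, 0, 0], [0.6, -1, 0, 0, 0, 0, 0]]]'

```text
clock: 25.42
tcp_pos: [0.5134, 0.0996, 0.0718]
ee_rot: [0.611, 0.792, 0.0, 0.0]
contact_force: [0.5, 0.5, -0.6]
gripper_width: 0.802
gripper_force: 0.0
```

Emit:
drive_tool --rows '[[[0.6, -1.5, 0, 0, 0, 0, 0], [0.6, -1, 0, -0.3, 0, 0, 0], [-1, -0.5, 0, -0.35, 0, 0, 0], [-1, 0, 0, 0, 0, 0, 0], [-1, 0, 0, 0, 0, 0, 0], [-1, 0, 0, 0, 0, 0, 0], [-1, 0, 0, 0, 0, 0, 0], [-1, 0, 0, 0, 0, 0, 0]]]'

```text
clock: 26.08
tcp_pos: [0.5209, 0.0709, 0.0782]
ee_rot: [0.611, 0.792, -0.0, -0.0]
contact_force: [0.3, 0.5, -0.3]
gripper_width: 0.002
gripper_force: 0.0
```

```bash
python3 st.py
```

```text
26.0833 tcp cass mm [-99.7  -0.5  66.2] dyaw -0.11 tilt xy deg [-0.01  0.  ] F cass [ 0.4 -0.4 -0.3] w 0.0024310927777024685
```

Push to TCP x ≈ −49.

Emit:
drive_tool --rows '[[[-1, 0.8, 0, 0, 0, 0, 0], [-1, 0.8, 0, 0, 0, 0, 0], [-1, 0.7, 0, 0, 0, 0, 0], [-1, 0.6, 0, 0, 0, 0, 0], [-1, 0.6, 0, 0, 0, 0, 0], [-1, 0.6, 0, 0, 0, 0, 0], [-1, 0.5, 0, 0, 0, 0, 0], [-1, 0.3, 0, 0, 0, 0, 0]]]'

```text
clock: 26.75
tcp_pos: [0.5084, 0.1186, 0.0783]
ee_rot: [0.611, 0.792, 0.0, -0.0]
contact_force: [0.7, 0.3, -0.4]
gripper_width: 0.001
gripper_force: 0.1
```

Emit:
drive_tool --rows '[[[-1, 0.1, 0, 0, 0, 0, 0], [-1, 0.1, 0, 0, 0, 0, 0], [-1, 0.1, 0, 0, 0, 0, 0], [-1, 0, 0, 0, 0, 0, 0], [-1, 0, 0, 0, 0, 0, 0], [-1, 0, 0, 0, 0, 0, 0], [-1, 0, 0, 0, 0, 0, 0], [-1, 0, 0, 0, 0, 0, 0]]]'

```text
clock: 27.42
tcp_pos: [0.5079, 0.1206, 0.0783]
ee_rot: [0.611, 0.791, -0.0, 0.0]
contact_force: [0.7, -4.5, 0.4]
gripper_width: 0.002
gripper_force: 2.6
```

```bash
python3 st.py; python3 gap.py 66 71
```

```text
27.4167 tcp cass mm [-48.4  -0.7  66.3] dyaw -0.15 tilt xy deg [ 0.01 -0.01] F cass [-4.5  0.5  0.4] w 0.0015791301015600754
-58 102.9; -56 103.3; -54 103.1; -52 103.5; -50 103.2; -48 102.9; -46 103.0; -44 102.9; -42 103.1; -40 140.4; -38 144.3; -36 68.8; -34 69.1; -32 69.0; 28 69.1; 29 68.8; 30 68.6; 31 69.1; 32 68.9; 33 69.1; 34 68.7; 35 68.9; 36 68.8; 37 68.8; 38 68.8; 39 68.8; 40 69.8; 41 77.5; 42 78.0; 43 77.9; 44 86.0; 45 88.3; 46 89.3; 47 89.6; 
tail off-centre [-39.16343014 -38.45349769 -36.54341303]
```

Home (4.5 N at the stop, nose at 40 mm, top at 70 mm). Retreat and verify.

Emit:
drive_tool --rows '[[[-1, -0.5, 0, 0, 0, 0, 0], [-1, -1.5, 0, 0, 0, 0, 0], [-1, -2, 0, 0, 0, 0, 0], [-1, -1.5, 0, -2, 0, 0, 0], [-1, -0.5, 0, -3, 0, 0, 0], [-1, 0, 0, -3, 0, 0, 0], [-1, 0, 0, -1, 0, 0, 0], [-1, 0, 0, 0, 0, 0, 0]]]'

```text
clock: 28.13
tcp_pos: [0.5241, 0.0628, 0.171]
ee_rot: [0.611, 0.792, 0.002, 0.002]
contact_force: [-0.1, 0.2, -1.2]
gripper_width: -0.001
gripper_force: 0.0
```

```bash
python3 st.py
python3 - <<'E'
from h import *
c=capture('wrist');d=capture('scene')
A=cv2.resize(c['img'][0:260,100:520],(420,260));B=cv2.resize(d['img'][170:300,330:470],None,fx=2,fy=2)
o=np.hstack([A,B[:260]])[...,::-1];cv2.imwrite('pics/fin.png',o)
O=np.array([.4949,.1672,.012]);a=np.radians(104.8);M=np.array([[np.cos(a),np.sin(a),0],[-np.sin(a),np.cos(a),0],[0,0,1]])
s=((world(c)-O)@M.T*1000).reshape(-1,3)
q=s[(s[:,2]>64)&(s[:,2]<72)&(abs(s[:,1])<20)&(s[:,0]>-60)&(s[:,0]<42)];print('upper',len(q),np.percentile(q[:,0],[.2,1,99]))
q=s[(s[:,2]>26)&(s[:,2]<58)&(abs(s[:,1])<12)&(s[:,0]>-70)&(s[:,0]<42)];print('lower fronts',len(q),np.percentile(q,[1,50,99],axis=0) if len(q) else '')
E
```

```text
28.1333 tcp cass mm [-108.4   -1.6  159. ] dyaw -0.15 tilt xy deg [0.27 0.04] F cass [ 0.2  0.1 -1.2] w -0.001470689251384478
upper 5593 [-38.97864241 -38.85103495  22.19450239]
lower fronts 0
```

View pics/fin.png

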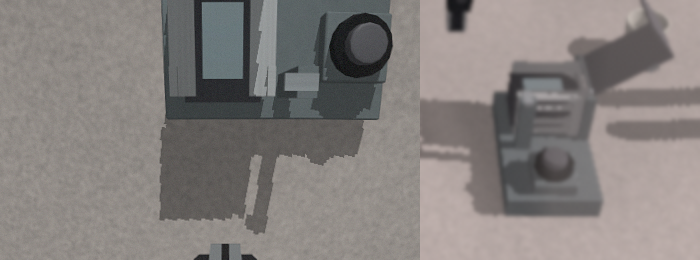

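The thin carrier is home at (222,50) and nothing protrudes below it. The cover stands open at (630,55) in the scene crop, and the arm is clear.

```bash
python3 -c "
from bench import finish_job
print(finish_job())"
```

```text
the job is handed in; nothing more can be done
None
```

The job is handed in at about 28 s of the 72 s: the cover is open, both carriers reached the back stop in their slots, and the arm is clear; I could not see the thick carrier directly in the final view, and no verdict came back.

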